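# Take up two spokes of the carousel wheel by counted quarter turns

### The arm

A 7-joint arm with a two-finger parallel gripper is mounted at the origin on the work surface. World frame = base frame: x ahead of the robot, y to its left, z up, the work surface at z = 0. Lengths are in m, angles in rad, forces in N, time in s.
With the tool pointing down it reaches from about 0.425 to 0.875 m from the base axis. Payload 4.7 kg.
Tool frame: the origin (TCP) lies on the centre line of the jaws, within the pads' length; the fingertips stand 14 mm ahead of it and the grasp point (between the pads) lies 5 mm behind it; z points along the fingers, x is the direction in which the jaws open and shut, and the axes are right-handed (so a half turn about z gives the same grasp; the last joint's range is limited). The gripper opens to 87 mm and grips with 3 to 60 N. Pads are 19 mm wide; open, the fingers measure 117 mm over their backs; the gripper's body (75 mm by 190 mm) begins 51 mm behind the grasp point.
Start: joints at [-1.224, 0.321, -0.07, 1.45, 0.023, 1.371, -0.057], TCP at [0.212, 0.614, 0.208] pointing down, gripper open.
Joint ranges: [-2.86, 2.86], [-0.3, 2.09], [-1.38, 1.24], [0.06, 2.45], [-1.56, 4.7], [0.09, 2.05], [-2.69, 2.69]. Speed limits (rad/s): [2.57, 2.57, 3.14, 3.14, 3.14, 3.14, 3.14].

### API

Orientations are given as a rotation vector (axis times angle).
In Python, from bench import ctrl gives the robot as it stands.
- The arm moves only by the tool drive_tool, never from a script. Its argument "rows" is a list that holds one entry, the list of rows, each a list of 5 numbers: the shift along the tool's x, y, z scaled (see below), then the turn about the tool's z scaled (see below), then the closure in counts, from 0 (fully open) to 255 (shut). In form: [[[dx, dy, dz, spin, jaw], ...]]. A call has 1 to 20 rows; each row is the pose to reach, as a shift and turn from the pose commanded when the call began, along the tool's axes at that moment, turning the shorter way round; what a row does not reach only later rows make up. The controller multiplies each number of a shift by 300 mm and each number of a turn by pi rad. A row lasts 1/8 s, in which the tool goes at most 62.5 mm and 10.7 degrees, less where a joint would pass 70% of its speed; a pose out of reach is approached as far as the arm can. A call with a number of a shift or a turn outside -1 to 1 is refused whole. A call with a gripper value outside its range is refused whole. The fingers move at their own pace and stop on an object; "grip_force" is the grip in N (left out, the last holds). Time passes only in rows, so rows that repeat a pose let the fingers close. It gives the time, the measured TCP pose, the force and the opening at its end, in the units of the state.
- ctrl.get_state(): the state, without advancing time (a new reading comes with each control period).
- ctrl.get_image(name): name is "scene" or "side" or "wrist"; returns a dict with "img" (400x640x3 uint8, blue, green, red), "camera_matrix" (3x3 intrinsics, pixels), "R" (3x3) and "t" (3): a world point X has camera coordinates R X + t. Camera axes: x right, y down, z forward; pixel columns grow to the right and rows downward; lengths in m; the calibration is good to about 2 mm. A picture is of the moment at which its call begins. There is no depth.
- ctrl.close_job(): hands the job in, once; it reports no verdict.
The state is a dict: "time": time; "joint_positions": joint angles; "qd": joint speeds; "joint_torque": joint torques, N m; "position": TCP position; "tool_rot": TCP orientation; "ft_force": force on the tool from outside, world axes, zero at the start; "torque": the same for the moment, N m; "grip_width": opening from 0.0 (shut) to 1.0 (fully open).
Only numpy, scipy, OpenCV 4.12 (cv2) and the standard library are available. Lean on these libraries where they do the work, as an engineer would, in place of code of your own. Each camera call takes 0.05 s, during which the arm holds its last target.

### The job

Tension the wire-spoked carousel wheel on the ledge, going clockwise round its rim: first turn the pink nipple clockwise (seen from above) by two quarter turns, then the next one, the yellow nipple, clockwise by one quarter turn. To turn, a nipple has to be pushed down, gently but fully, until it bottoms on its seat, and afterwards let spring up again into its slot; never force it. Leave the green nipple as it is and do not disturb the other things.

Things in the scene. Friction and masses are not known exactly. Their poses are not given: they have to be found in the camera images.
- pink_head (a point): Pink square head, 16 x 16 mm and 24 mm tall, of an upright spoke nipple on the wheel's rim. This point is the head's centre and moves with it; z up, x and y square to its faces (black mark on top towards +x). At rest 83 mm above the ledge, 49 mm above its silver cup (cup 42 mm wide, 34 mm tall). 
- yellow_head (a point): Yellow square head, 16 x 16 mm and 24 mm tall, of an upright spoke nipple on the wheel's rim. This point is the head's centre and moves with it; z up, x and y square to its faces (black mark on top towards +x). At rest 83 mm above the ledge, 49 mm above its silver cup (cup 42 mm wide, 34 mm tall). Next one clockwise (from above) of the pink one.
- green_head (a point): Green square head, 16 x 16 mm and 24 mm tall, of an upright spoke nipple on the wheel's rim. This point is the head's centre and moves with it; z up, x and y square to its faces (black mark on top towards +x). At rest 83 mm above the ledge, 49 mm above its silver cup (cup 42 mm wide, 34 mm tall). Not to be turned.
- pink (a joint): Turn of the pink nipple, rad; grows clockwise seen from above, about 0 at the start. A quarter turn is 1.57. At rest inner lugs stand in slots that let it turn only 0.16 either way; bottomed, it turns freely (0.03 N m). Slots are 1.57 apart: let go within 0.13 of one, it springs up; let go between slots, it stays down and can be pushed and turned on.
- yellow (a joint): Turn of the yellow nipple in rad, same sense and zero; works like the pink one.
- green (a joint): Turn of the green nipple in rad, same sense and zero.
- wheel: Round wire-spoked wheel of a carousel tray, stuck down to the ledge, lying flat: rim diameter 170 mm, its wire top 26 mm high. Origin at its centre on the ledge, z up. The pink nipple stands 85 mm along its +x axis, the yellow and green ones at the same radius, 120 deg clockwise and counter-clockwise of it. In the middle is a flat hub plate, 92 mm across and 12 mm high.
- pink_stem: Pink nipple's 10 mm thick stem; sinks with the head, does not turn. Origin on its axis, at ledge level when up. A weak spring (2.4 to 3.8 N) holds it up. The rubber-faced seat it bottoms on lies 5 to 23 mm down, different for each nipple and unseen: felt as a stiff stop (about 25 N/mm). It turns only within 1 mm of the bottom. Over 22 N, pressed or twisted, harms it.
- yellow_stem: The yellow nipple's stem: works like the pink one, its seat at another depth.
- green_stem: The green nipple's stem, likewise.
- jar: Small amber glass jar with white lid, 31 mm diameter, 31 mm tall, on the hub plate; origin under its middle. Leave alone.
- clipper: Steel nail clipper, 52 mm long, 9 mm tall, lying on the hub plate; origin under its middle. Leave alone.
- mug: Pink plastic mug, 80 mm diameter, 90 mm tall, left of the wheel; origin under its middle. Leave alone.
- soapbox: Blue soap box 95 x 65 x 35 mm, left of the wheel; origin under its middle. Leave alone.
- comb: Wooden wide-toothed comb 165 x 45 x 8 mm, lying right of the wheel; origin under its middle. Leave alone.
- dispenser: Small green glass bottle with white push head, 52 mm diameter, 119 mm tall, right of the wheel; origin under its middle. Leave alone.

How it is judged:
By the outcome, as a careful person would: the job done as asked, in the order asked, and still so for the second after the job is handed in, with the robot touching nothing.
It also fails if it takes over 72 s, if anything falls off the work surface, if the arm or the gripper's body presses on something with over 40 N, if the wrist force passes 120 N, or if a joint passes its speed limit or range.

## Working session

There is one attempt and no reset: what is moved stays moved. The work goes in short steps, Python scripts to look and compute and a tool call to move; the robot and the scene stay as the last step left them, time stands still between calls to the robot, and variables do not carry over. Pictures are saved under pics/ and viewed, and the job is handed in when it is done.

Besides the shell and the picture viewer there is one more tool, called after ">>>" by a JSON object that holds its "name" and its "arguments". drive_tool: Moves the arm, as the interface text tells. Its arguments: {"type":"object","properties":{"rows":{"type":"array"},"grip_force":{"type":"number"}},"required":["rows"]}

```bash
mkdir -p pics; python3 - <<'E'
from bench import ctrl
import cv2
s=ctrl.get_state();print({k:s[k] for k in('time','position','tool_rot','ft_force','torque','grip_width')})
import pickle
for n in("scene","side","wrist"):
    d=ctrl.get_image(n);cv2.imwrite(f"pics/{n}0.png",d["img"]);pickle.dump(d,open(f"{n}0.pkl","wb"))
E
```

```text
{'time': 0.0, 'position': array([0.212198  , 0.61376921, 0.20706282]), 'tool_rot': array([ 2.55762071e+00,  1.82224316e+00, -2.30089872e-03]), 'ft_force': array([0.2739895 , 0.07009553, 0.38690863]), 'torque': array([ 0.06155022,  0.01967197, -0.03670293]), 'grip_width': 0.9992560128928903}
```

View pics/scene0.png

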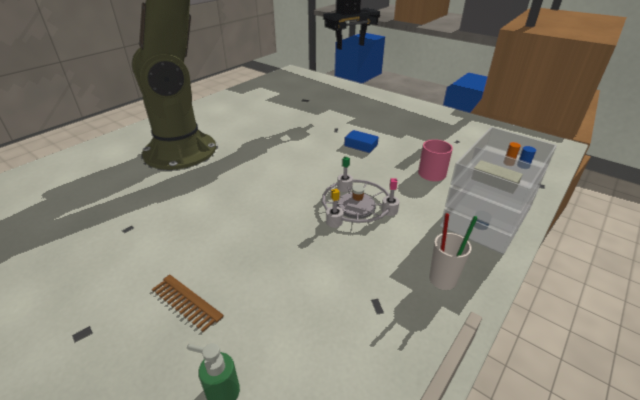

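View pics/side0.png

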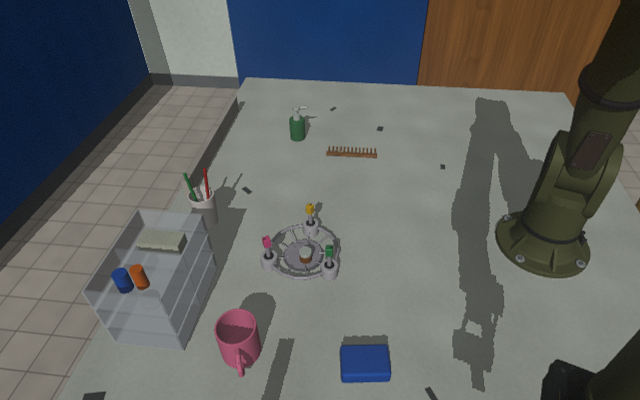

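View pics/wrist0.png

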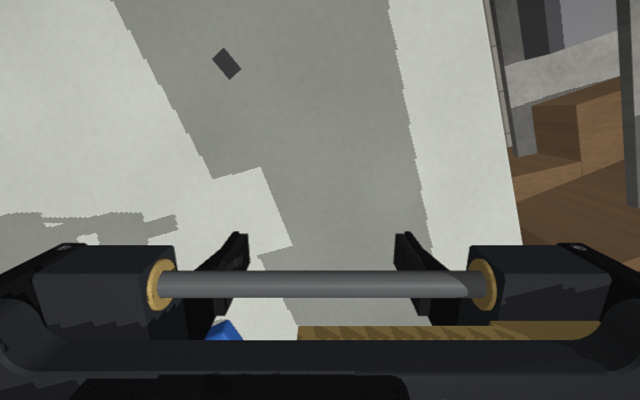

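```bash
python3 - <<'E'
import pickle,cv2
d=pickle.load(open("scene0.pkl","rb"));c=d["img"][145:235,310:410];cv2.imwrite("pics/scene0c.png",cv2.resize(c,None,fx=6,fy=6,interpolation=cv2.INTER_CUBIC))
d=pickle.load(open("side0.pkl","rb"));c=d["img"][195:285,250:350];cv2.imwrite("pics/side0c.png",cv2.resize(c,None,fx=6,fy=6,interpolation=cv2.INTER_CUBIC))
E
```

```text
(no output)
```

View pics/scene0c.png

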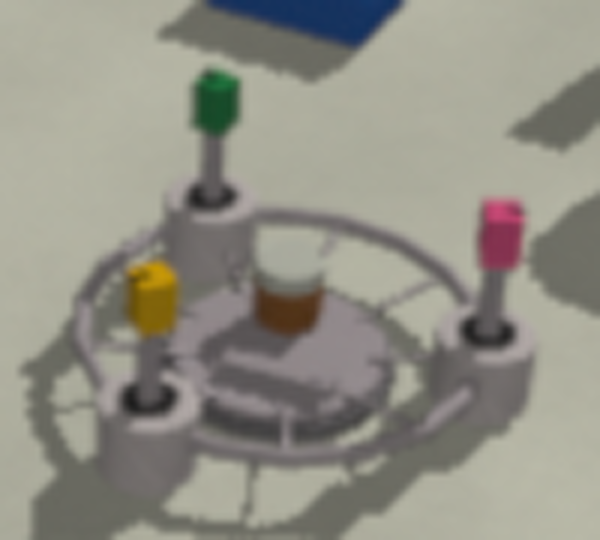

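View pics/side0c.png

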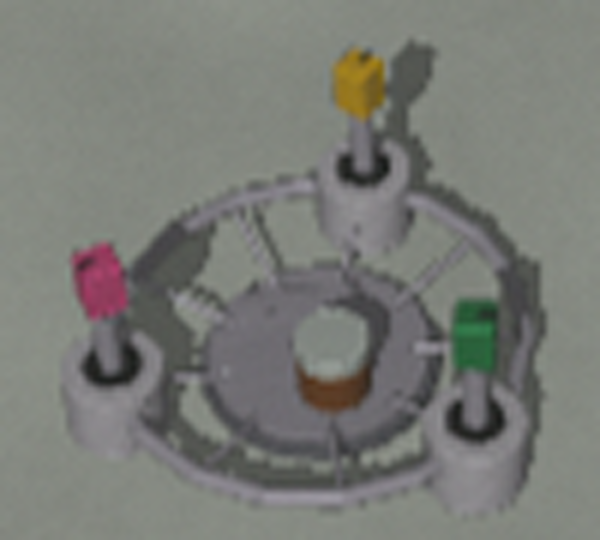

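```bash
cat > h.py <<'E'
import numpy as np,pickle,cv2
def P(d): return np.array(d["camera_matrix"])@np.c_[np.array(d["R"]),np.array(d["t"])]
def tri(ds,pts):
    A=[]
    for d,(u,v) in zip(ds,pts):
        p=P(d);A+=[u*p[2]-p[0],v*p[2]-p[1]]
    A=np.array(A);A/=np.linalg.norm(A[:,:3],axis=1)[:,None]
    X=np.linalg.lstsq(A[:,:3],-A[:,3],rcond=None)[0];return X,A[:,:3]@X+A[:,3]
def proj(d,X):
    q=P(d)@np.r_[X,1];return q[:2]/q[2]
def ray(d,u,v,z):
    p=P(d);A=np.array([u*p[2]-p[0],v*p[2]-p[1]]);return np.linalg.solve(A[:,:2],-(A[:,3]+A[:,2]*z))
E
python3 - <<'E'
from h import *
a=pickle.load(open("scene0.pkl","rb"));b=pickle.load(open("side0.pkl","rb"));w=pickle.load(open("wrist0.pkl","rb"))
X={}
for n,p,q in(("pink",(501,236),(100,281)),("yellow",(153,300),(358,85)),("green",(216,103),(475,335))):
    p=np.array(p)/6+[309.6,144.6];q=np.array(q)/6+[249.6,194.6]
    X[n],r=tri([a,b],[p,q]);print(n,X[n].round(4),(r*1000).round(2))
c=sum(X.values())/3;print(c)
for n in X: v=X[n]-c;print(n,np.hypot(*v[:2]),np.degrees(np.arctan2(v[1],v[0])))
print("cams",[(-np.array(d["R"]).T@d["t"]).round(3) for d in(a,b,w)])
from scipy.spatial.transform import Rotation as R
from bench import ctrl
s=ctrl.get_state();print(R.from_rotvec(s["tool_rot"]).as_matrix().round(3))
M=R.from_rotvec(s["tool_rot"]).as_matrix()
print("wrist cam in tool",M.T@(-np.array(w["R"]).T@w["t"]-s["position"]),(np.array(w["R"])@M).round(3))
E
```

```text
pink [0.6703 0.1505 0.0814] [ 1.01  0.22  1.   -0.24]
yellow [0.5878 0.0294 0.0811] [ 0.53  0.2   0.52 -0.22]
green [0.5233 0.1614 0.0816] [ 0.61  0.23  0.6  -0.26]
[0.5937949  0.11377357 0.08135162]
pink 0.08489528818938072 25.641823001255613
yellow 0.08456815778864459 -94.08039842193585
green 0.08508770045976982 145.9712139071598
cams [array([ 1.003, -0.549,  0.607]), array([0.448, 0.789, 0.801]), array([0.138, 0.641, 0.385])]
[[ 0.327  0.945 -0.   ]
 [ 0.945 -0.327 -0.001]
 [-0.001  0.    -1.   ]]
wrist cam in tool [ 0.0009913  -0.07878066 -0.17749088] [[ 1.    -0.001  0.001]
 [ 0.002  0.958 -0.287]
 [-0.     0.287  0.958]]
```

```bash
python3 - <<'E'
from h import *
a=pickle.load(open("scene0.pkl","rb"));b=pickle.load(open("side0.pkl","rb"))
for n,p,q in(("acryl top near corner",(466,147),(190,347)),("pencup rim",(451,240),(203,195)),("red pen tip",(446,214),(207,170)),("green pen tip",(473,220),(186,176)),("mug top",(436,147),(238,323))):
    X,r=tri([a,b],[p,q]);print(n,X.round(3),(r*1000).round(1))
print(ray(b,213,270,0),ray(b,186,347,0))
E
```

```text
acryl top near corner [0.744 0.427 0.087] [-3.2 -0.  -3.2  0. ]
pencup rim [0.862 0.029 0.1  ] [ 2.7  0.1  2.7 -0.1]
red pen tip [0.845 0.011 0.167] [ 3.5  0.2  3.5 -0.2]
green pen tip [0.89  0.033 0.162] [1.6 0.  1.6 0. ]
mug top [0.676 0.37  0.088] [ 2.5  0.3  2.4 -0.3]
[0.80114015 0.18379581] [0.79237764 0.38430173]
```

>>> {"name": "drive_tool", "arguments": {"rows": [[[-0.12,0.24,0,0,0],[-0.24,0.48,0,0,0],[-0.36,0.73,0,0,0],[-0.48,0.97,0,0,0],[-0.48,0.97,0,0,0],[-0.48,0.97,0,0,0],[-0.48,0.97,0,0,0],[-0.48,0.97,0,0,0]]]}}

```text
time: 1.15
position: [0.4385, 0.3851, 0.2079]
tool_rot: [-2.555, -1.826, 0.001]
ft_force: [0.1, -0.3, 0.6]
grip_width: 1.0
```

>>> {"name": "drive_tool", "arguments": {"rows": [[[-0.12,0.24,0,0,0],[-0.24,0.48,0,0,0],[-0.36,0.73,0,0,0],[-0.48,0.97,0,0,0],[-0.48,0.97,0,0,0],[-0.48,0.97,0,0,0],[-0.48,0.97,0,0,0],[-0.48,0.97,0,0,0]]]}}

```text
time: 2.15
position: [0.667, 0.1557, 0.208]
tool_rot: [-2.553, -1.827, -0.0]
ft_force: [1.6, -0.2, -0.8]
grip_width: 0.999
```

```bash
cat > look.py <<'E'
import sys
from h import *
from bench import ctrl
from scipy.spatial.transform import Rotation as R
def st():
    s=ctrl.get_state();M=R.from_rotvec(s["tool_rot"]).as_matrix()
    print("t",round(s["time"],2),"pos",s["position"].round(4),"head",np.degrees(np.arctan2(M[1,0],M[0,0])).round(2),"F",s["ft_force"].round(2),"T",s["torque"].round(2),"w",round(s["grip_width"]*87,1),"q",s["joint_positions"].round(2));return s,M
if __name__=="__main__":
    st();n=sys.argv[1]
    for c in sys.argv[2:]:
        d=ctrl.get_image(c);pickle.dump(d,open(f"{c}{n}.pkl","wb"));cv2.imwrite(f"pics/{c}{n}.png",d["img"])
E
python3 look.py 1 wrist
```

```text
t 2.15 pos [0.667  0.1557 0.208 ] head 71.19 F [ 1.61 -0.16 -0.84] T [ 0.01  0.03 -0.05] w 86.9 q [-0.48  0.4   0.3   1.36 -0.12  1.39  1.05]
```

View pics/wrist1.png

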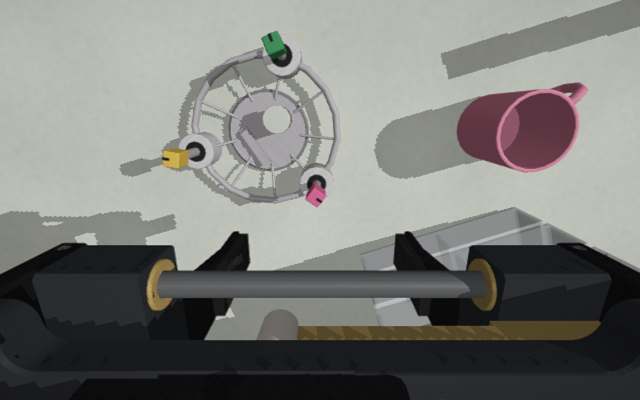

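```bash
python3 - <<'E'
from h import *
d=pickle.load(open("wrist1.pkl","rb"))["img"]
o=[cv2.resize(d[y-20:y+20,x-20:x+20],None,fx=10,fy=10,interpolation=cv2.INTER_CUBIC) for x,y in((316,192),(175,158))]
cv2.imwrite("pics/heads1.png",np.hstack(o))
E
```

```text
(no output)
```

View pics/heads1.png

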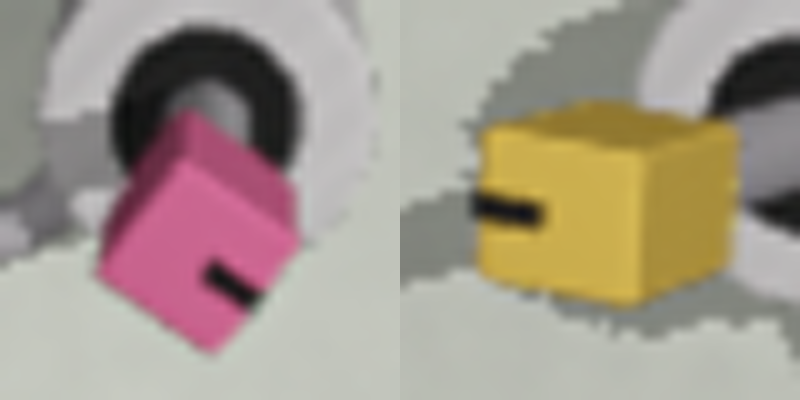

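```bash
python3 - <<'E'
from h import *
d=pickle.load(open("wrist1.pkl","rb"))
def an(c,off,z=.095):
    W=np.array([ray(d,*(np.array(p)/10-.45+off),z) for p in c])
    e=[np.degrees(np.arctan2(*(W[(i+1)%4]-W[i])[::-1]))for i in range(4)]
    print(W.mean(0).round(4),[np.hypot(*(W[(i+1)%4]-W[i])).round(4) for i in range(4)],np.array(e).round(1)," mod90",(np.array(e)%90).round(1))
an([(192,155),(300,243),(210,353),(97,272)],[296,172])
an([(80,125),(240,150),(232,305),(78,275)],[155,138])
E
```

```text
[0.6708 0.1494] [np.float64(0.0143), np.float64(0.015), np.float64(0.0144), np.float64(0.0157)] [  31.1  -56.8 -145.8  122.8]  mod90 [31.1 33.2 34.2 32.8]
[0.588 0.027] [np.float64(0.0154), np.float64(0.0156), np.float64(0.0151), np.float64(0.0149)] [  62.2  -29.4 -120.2  151.9]  mod90 [62.2 60.6 59.8 61.9]
```

>>> {"name": "drive_tool", "arguments": {"rows": [[[-0.014,0.017,0,-0.055,0],[-0.014,0.017,0,-0.11,0],[-0.014,0.017,0,-0.17,0],[-0.014,0.017,0,-0.23,0],[-0.014,0.017,0,-0.289,40],[-0.014,0.017,0,-0.289,80],[-0.014,0.017,0,-0.289,80],[-0.014,0.017,0,-0.289,80]]]}}

```text
time: 3.2
position: [0.6716, 0.1469, 0.2083]
tool_rot: [1.502, 2.759, 0.0]
ft_force: [0.8, -0.6, -0.0]
grip_width: 0.706
```

```bash
python3 look.py 2 wrist
```

```text
t 3.2 pos [0.6716 0.1469 0.2083] head 122.89 F [ 0.78 -0.57 -0.  ] T [ 0.05  0.07 -0.03] w 61.4 q [-0.37  0.4   0.16  1.35 -0.06  1.39  1.93]
```

View pics/wrist2.png

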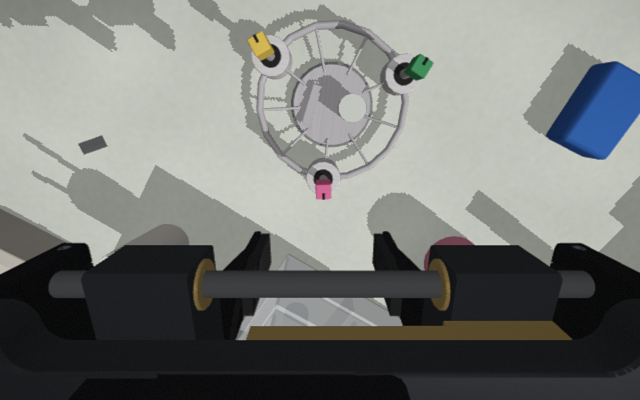

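```bash
python3 - <<'E'
from h import *
d=pickle.load(open("wrist2.pkl","rb"))["img"]
cv2.imwrite("pics/h2.png",cv2.resize(d[165:215,298:348],None,fx=10,fy=10,interpolation=cv2.INTER_CUBIC))
E
```

```text
(no output)
```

View pics/h2.png

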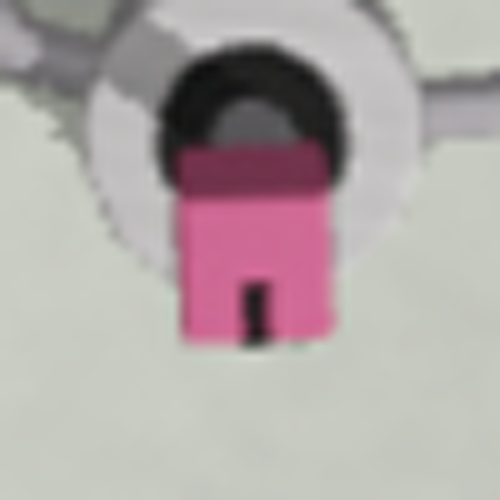

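```bash
python3 - <<'E'
from h import *
from look import st
d=pickle.load(open("wrist2.pkl","rb"))
W=np.array([ray(d,*(np.array(p)/10-.45+[298,165]),.095) for p in[(180,195),(330,195),(333,337),(183,343)]])
print(W.mean(0),[np.degrees(np.arctan2(*(W[(i+1)%4]-W[i])[::-1])).round(1)for i in range(4)])
s,M=st()
for c in(W.mean(0),np.array([.6703,.1505])): print("tool d mm",(M.T@(np.r_[c,.083]-s["position"])*1000).round(1))
E
```

```text
[0.67055244 0.14918995] [np.float64(123.0), np.float64(34.7), np.float64(-54.6), np.float64(-146.2)]
t 3.25 pos [0.6717 0.1467 0.2082] head 122.9 F [-0.06 -0.03  0.17] T [0.08 0.05 0.06] w 60.6 q [-0.37  0.4   0.16  1.35 -0.06  1.39  1.93]
tool d mm [  2.7   0.4 125.2]
tool d mm [  4.    0.9 125.2]
```

>>> {"name": "drive_tool", "arguments": {"rows": [[[0.009,0.002,0.06,0,80],[0.009,0.002,0.13,0,80],[0.009,0.002,0.21,0,100],[0.009,0.002,0.29,0,120],[0.009,0.002,0.36,0,140],[0.009,0.002,0.41,0,150],[0.009,0.002,0.434,0,170],[0.009,0.002,0.434,0,180],[0.009,0.002,0.434,0,180],[0.009,0.002,0.434,0,180]]], "grip_force": 4}}

```text
time: 4.5
position: [0.6715, 0.1491, 0.079]
tool_rot: [1.5, 2.759, 0.002]
ft_force: [0.0, -0.3, 0.1]
grip_width: 0.294
```

```bash
python3 look.py 3 wrist side
```

```text
t 4.5 pos [0.6715 0.1491 0.079 ] head 122.95 F [ 0.01 -0.27  0.09] T [0.04 0.06 0.  ] w 25.6 q [-0.37  0.48  0.15  1.5  -0.08  1.16  1.94]
```

View pics/wrist3.png

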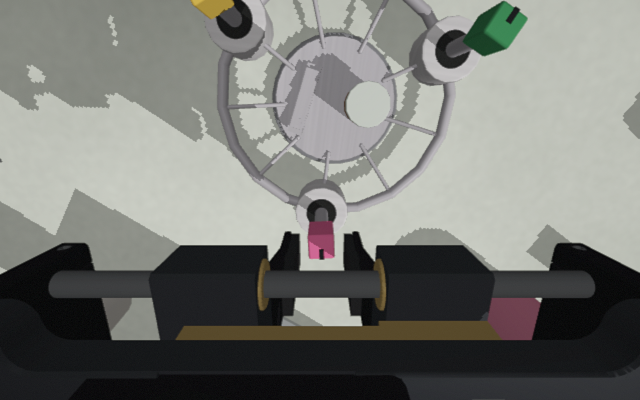

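>>> {"name": "drive_tool", "arguments": {"rows": [[[0,-0.002,0.003,0,200],[0,-0.002,0.003,0,215],[0,-0.002,0.003,0,230],[0,-0.002,0.003,0,230],[0,-0.002,0.003,0,230],[0,-0.002,0.003,0,230]]], "grip_force": 4}}

```text
time: 5.35
position: [0.6705, 0.1482, 0.077]
tool_rot: [1.5, 2.76, -0.0]
ft_force: [1.2, -2.1, -0.8]
grip_width: 0.184
```

```bash
python3 look.py 4 wrist
```

```text
t 5.35 pos [0.6705 0.1482 0.077 ] head 122.94 F [ 1.23 -2.09 -0.83] T [-0.3  -0.14 -0.  ] w 16.0 q [-0.37  0.48  0.15  1.51 -0.08  1.16  1.94]
```

View pics/wrist4.png

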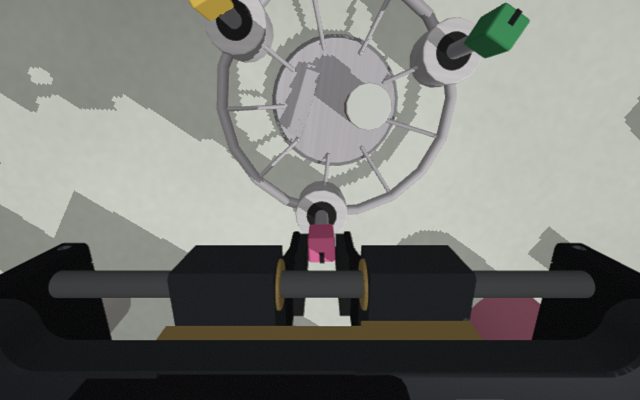

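>>> {"name": "drive_tool", "arguments": {"rows": [[[-0.001,0,0,0,240],[-0.001,0,0.004,0,240],[-0.001,0,0.008,0,240],[-0.001,0,0.012,0,240],[-0.001,0,0.015,0,240],[-0.001,0,0.015,0,240]]], "grip_force": 8}}

```text
time: 6.15
position: [0.6705, 0.1483, 0.0725]
tool_rot: [1.5, 2.76, -0.0]
ft_force: [0.2, -2.0, 1.2]
grip_width: 0.18
```

>>> {"name": "drive_tool", "arguments": {"rows": [[[0,0,0.0017,0,240],[0,0,0.0033,0,240],[0,0,0.0033,0,240]]]}}

```text
time: 6.52
position: [0.6705, 0.1483, 0.0716]
tool_rot: [1.5, 2.76, 0.0]
ft_force: [0.5, -3.2, 1.4]
grip_width: 0.184
```

>>> {"name": "drive_tool", "arguments": {"rows": [[[0,0,0.0017,0,240],[0,0,0.0033,0,240],[0,0,0.0033,0,240]]]}}

```text
time: 6.9
position: [0.6705, 0.1484, 0.0706]
tool_rot: [1.5, 2.76, 0.0]
ft_force: [-0.5, -1.6, 1.6]
grip_width: 0.185
```

>>> {"name": "drive_tool", "arguments": {"rows": [[[0,0,0.0017,0,240],[0,0,0.0033,0,240],[0,0,0.0033,0,240]]]}}

```text
time: 7.28
position: [0.6705, 0.1484, 0.0696]
tool_rot: [1.5, 2.76, 0.0]
ft_force: [-0.6, -4.3, 1.7]
grip_width: 0.182
```

```bash
python3 look.py 5 side
```

```text
t 7.28 pos [0.6705 0.1484 0.0696] head 122.95 F [-0.57 -4.32  1.72] T [-0.51  0.02 -0.01] w 15.9 q [-0.37  0.49  0.15  1.51 -0.08  1.15  1.94]
```

>>> {"name": "drive_tool", "arguments": {"rows": [[[-0.002,-0.001,0.0017,0,240],[-0.002,-0.001,0.0033,0,240],[-0.002,-0.001,0.0033,0,240]]]}}

```text
time: 7.7
position: [0.6705, 0.1482, 0.0686]
tool_rot: [-1.5, -2.76, -0.001]
ft_force: [-0.7, -1.2, 0.8]
grip_width: 0.177
```

>>> {"name": "drive_tool", "arguments": {"rows": [[[0,0,0.0017,0,240],[0,0,0.0033,0,240],[0,0,0.0033,0,240]]]}}

```text
time: 8.07
position: [0.6706, 0.1481, 0.0676]
tool_rot: [-1.5, -2.76, -0.001]
ft_force: [-0.3, -0.4, 2.2]
grip_width: 0.181
```

>>> {"name": "drive_tool", "arguments": {"rows": [[[0,0,0.0017,0,240],[0,0,0.0033,0,240],[0,0,0.0033,0,240]]]}}

```text
time: 8.45
position: [0.6706, 0.1481, 0.0672]
tool_rot: [1.5, 2.76, 0.001]
ft_force: [-1.3, 0.6, 5.4]
grip_width: 0.183
```

>>> {"name": "drive_tool", "arguments": {"rows": [[[0,0,0.001,0,240],[0,0,0.001,0,240]]]}}

```text
time: 8.7
position: [0.6707, 0.1482, 0.0671]
tool_rot: [1.5, 2.76, 0.001]
ft_force: [-1.2, -0.6, 6.3]
grip_width: 0.185
```

>>> {"name": "drive_tool", "arguments": {"rows": [[[0,0,0.001,0,240],[0,0,0.001,0,240]]]}}

```text
time: 8.95
position: [0.6708, 0.1481, 0.0671]
tool_rot: [1.5, 2.76, 0.001]
ft_force: [-1.9, 0.2, 6.8]
grip_width: 0.181
```

```bash
python3 look.py 6 side wrist; python3 - <<'E'
from h import *
a=pickle.load(open("side6.pkl","rb"))["img"]
cv2.imwrite("pics/s6.png",cv2.resize(a[180:290,220:340],None,fx=5,fy=5,interpolation=cv2.INTER_CUBIC))
E
```

```text
t 8.95 pos [0.6708 0.1481 0.0671] head 122.96 F [-1.94  0.24  6.79] T [0.01 0.45 0.  ] w 15.8 q [-0.37  0.49  0.15  1.52 -0.08  1.14  1.94]
```

View pics/s6.png

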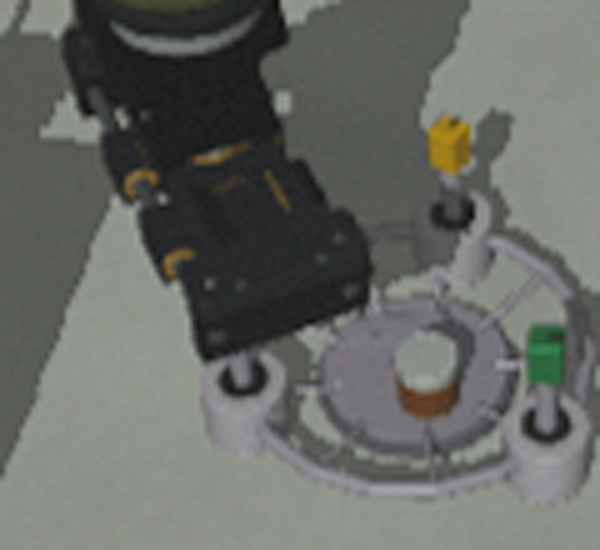

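>>> {"name": "drive_tool", "arguments": {"rows": [[[0,0,0.001,0.03,240],[0,0,0.001,0.06,240],[0,0,0.001,0.09,240],[0,0,0.001,0.12,240],[0,0,0.001,0.12,240]]]}}

```text
time: 9.68
position: [0.6708, 0.1481, 0.067]
tool_rot: [1.991, 2.43, 0.002]
ft_force: [-3.3, -1.1, 7.8]
grip_width: 0.184
```

```bash
python3 look.py 7 wrist;python3 - <<'E'
from h import *
a=pickle.load(open("wrist7.pkl","rb"))["img"]
cv2.imwrite("pics/s7.png",cv2.resize(a[180:290,260:380],None,fx=5,fy=5,interpolation=cv2.INTER_CUBIC))
E
```

```text
t 9.68 pos [0.6708 0.1481 0.067 ] head 101.33 F [-3.32 -1.07  7.76] T [-0.03  0.6   0.02] w 16.0 q [-0.42  0.49  0.22  1.52 -0.11  1.14  1.59]
```

View pics/s7.png

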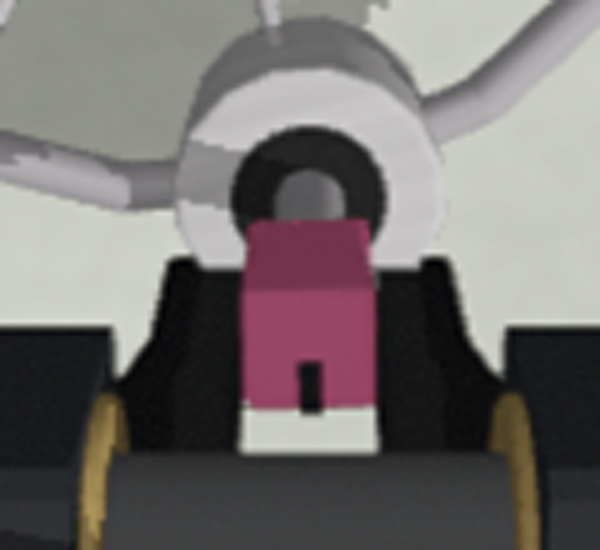

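>>> {"name": "drive_tool", "arguments": {"rows": [[[0,-0.001,0,0.03,240],[0,-0.002,0,0.07,240],[0,-0.002,0,0.11,240],[0,-0.002,0,0.15,240],[0,-0.002,0,0.19,240],[0,-0.002,0,0.23,240],[0,-0.002,0,0.27,240],[0,-0.002,0,0.31,240],[0,-0.002,0,0.35,240],[0,-0.002,0,0.38,240],[0,-0.002,0,0.38,240],[0,-0.002,0,0.38,240]]]}}

```text
time: 11.22
position: [0.6707, 0.1481, 0.067]
tool_rot: [-3.012, -0.891, -0.003]
ft_force: [-1.1, 1.1, 7.1]
grip_width: 0.183
```

```bash
python3 look.py 8
```

```text
t 11.22 pos [0.6707 0.1481 0.067 ] head 32.96 F [-1.13  1.09  7.08] T [-0.09  0.35  0.02] w 15.9 q [-0.58  0.52  0.44  1.53 -0.24  1.15  0.48]
```

>>> {"name": "drive_tool", "arguments": {"rows": [[[0,0,0,0.04,240],[0,0,0,0.08,240],[0,0,0,0.12,240],[0,0,0,0.16,240],[0,0,0,0.2,240],[0,0,0,0.24,240],[0,0,0,0.28,240],[0,0,0,0.32,240],[0,0,0,0.36,240],[0,0,0,0.4,240],[0,0,0,0.44,240],[0,0,0,0.48,240],[0,0,0,0.5,240],[0,0,0,0.5,240],[0,0,0,0.5,240]]]}}

```text
time: 13.1
position: [0.6707, 0.1481, 0.0669]
tool_rot: [-2.759, 1.499, -0.002]
ft_force: [-1.3, 0.3, 6.3]
grip_width: 0.185
```

```bash
python3 look.py 9 wrist;python3 - <<'E'
from h import *
a=pickle.load(open("wrist9.pkl","rb"))["img"]
cv2.imwrite("pics/s9.png",cv2.resize(a[150:290,240:400],None,fx=5,fy=4,interpolation=cv2.INTER_CUBIC))
E
```

```text
t 13.1 pos [0.6707 0.1481 0.0669] head -57.02 F [-1.27  0.34  6.34] T [-0.01  0.42  0.06] w 16.1 q [-0.8   0.59  0.76  1.53 -0.43  1.19 -0.96]
```

View pics/s9.png

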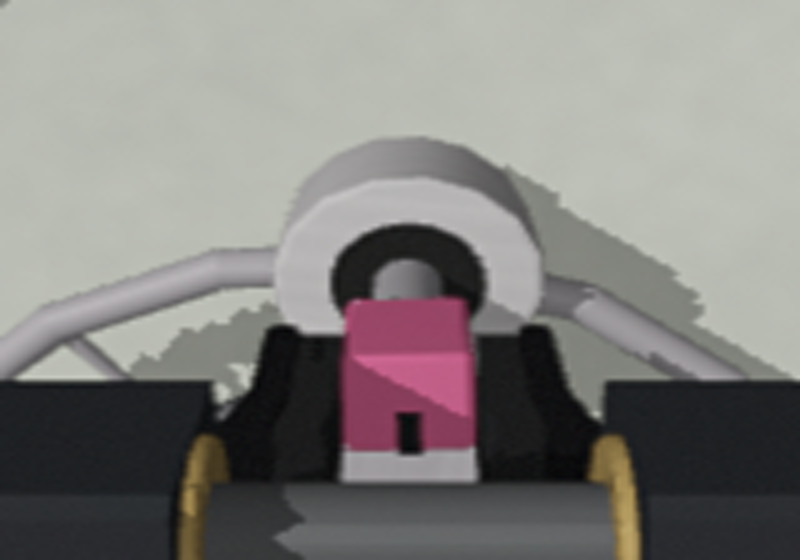

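>>> {"name": "drive_tool", "arguments": {"rows": [[[0,0,-0.006,0,240],[0,0,-0.012,0,240],[0,0,-0.018,0,240],[0,0,-0.024,0,240],[0,0,-0.03,0,240],[0,0,-0.036,0,240],[0,0,-0.036,0,240]]]}}

```text
time: 14.02
position: [0.6703, 0.1479, 0.0768]
tool_rot: [-2.76, 1.5, -0.001]
ft_force: [3.4, 1.8, 1.2]
grip_width: 0.179
```

```bash
python3 look.py 10 
```

```text
t 14.03 pos [0.6703 0.1479 0.0768] head -57.04 F [3.44 1.78 1.23] T [ 0.36 -0.53  0.05] w 15.6 q [-0.8   0.58  0.76  1.53 -0.42  1.2  -0.96]
```

>>> {"name": "drive_tool", "arguments": {"rows": [[[0,0,0,0,200],[0,0,0,0,170],[0,0,0,0,140],[0,0,0,0,120],[0,0,-0.04,0,120],[0,0,-0.12,0,120],[0,0,-0.24,0,120],[0,0,-0.36,0,120],[0,0,-0.36,0,120],[0,0,-0.36,0,120]]]}}

```text
time: 15.28
position: [0.6698, 0.1477, 0.1846]
tool_rot: [-2.76, 1.5, 0.0]
ft_force: [-0.3, -0.5, -0.8]
grip_width: 0.531
```

```bash
python3 look.py 11 wrist scene side;python3 - <<'E'
from h import *
i=lambda n:pickle.load(open(n+".pkl","rb"))["img"]
o=[i("scene11")[145:235,310:410],i("scene0")[145:235,310:410],i("side11")[195:285,250:350],i("side0")[195:285,250:350]]
o=[cv2.resize(x,(400,300),interpolation=cv2.INTER_CUBIC) for x in o]
cv2.imwrite("pics/s11.png",np.vstack([np.hstack(o[:2]),np.hstack(o[2:])]))
E
```

```text
t 15.28 pos [0.6698 0.1477 0.1846] head -57.05 F [-0.25 -0.48 -0.84] T [-0.07  0.15 -0.  ] w 46.2 q [-0.82  0.5   0.81  1.41 -0.36  1.38 -1.  ]
```

View pics/s11.png

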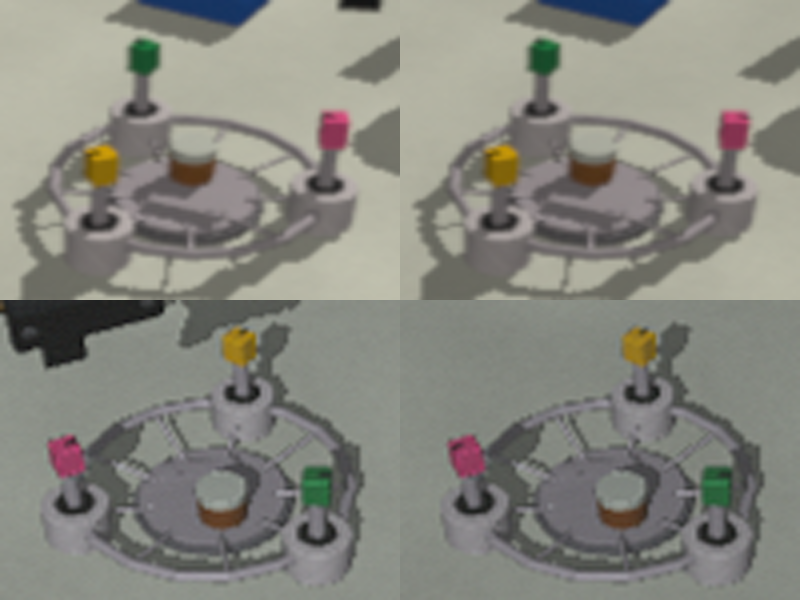

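View pics/wrist11.png

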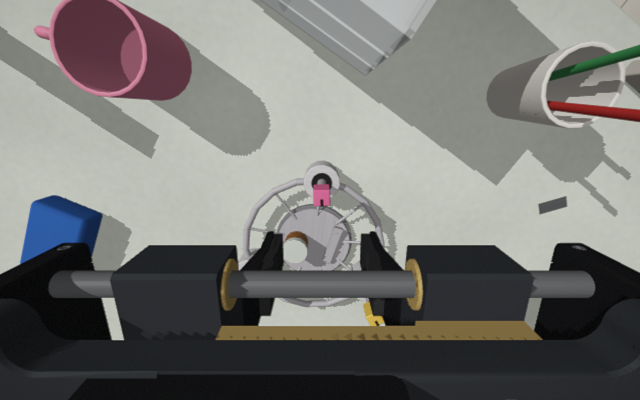

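>>> {"name": "drive_tool", "arguments": {"rows": [[[0.04,0.09,-0.05,-0.055,100],[0.08,0.18,-0.05,-0.11,80],[0.12,0.27,-0.05,-0.17,80],[0.16,0.36,-0.05,-0.23,80],[0.19,0.448,-0.05,-0.29,80],[0.19,0.448,-0.05,-0.35,80],[0.19,0.448,-0.05,-0.41,80],[0.19,0.448,-0.05,-0.47,80],[0.19,0.448,-0.05,-0.53,80],[0.19,0.448,-0.05,-0.59,80],[0.19,0.448,-0.05,-0.63,80],[0.19,0.448,-0.05,-0.656,80],[0.19,0.448,-0.05,-0.656,80],[0.19,0.448,-0.05,-0.656,80]]]}}

```text
time: 17.18
position: [0.588, 0.0266, 0.1991]
tool_rot: [-2.707, -1.593, 0.001]
ft_force: [0.9, 0.4, -0.3]
grip_width: 0.686
```

```bash
python3 look.py 12 wrist
```

```text
t 17.18 pos [0.588  0.0266 0.1991] head 60.95 F [ 0.9   0.45 -0.32] T [-0.04 -0.03  0.01] w 59.7 q [-0.6   0.21  0.59  1.64 -0.12  1.32  1.07]
```

View pics/wrist12.png

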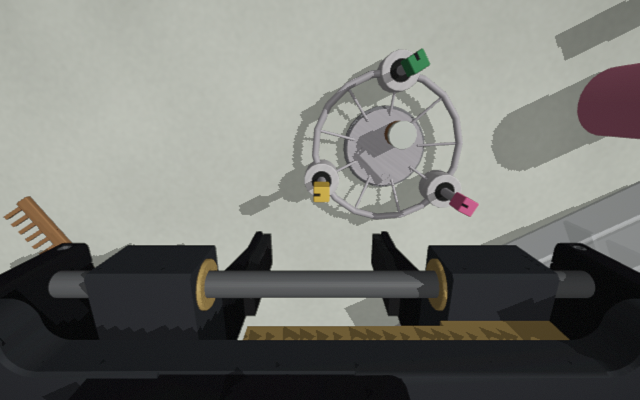

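```bash
python3 - <<'E'
from h import *
d=pickle.load(open("wrist12.pkl","rb"))["img"]
cv2.imwrite("pics/h12.png",cv2.resize(d[165:215,298:348],None,fx=10,fy=10,interpolation=cv2.INTER_CUBIC))
E
```

```text
(no output)
```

View pics/h12.png

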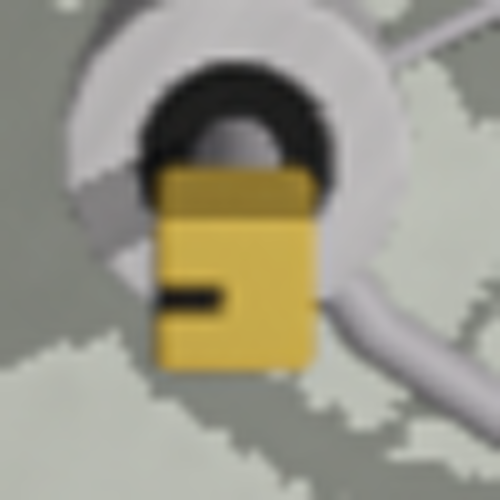

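```bash
python3 - <<'E'
from h import *
from look import st
d=pickle.load(open("wrist12.pkl","rb"))
W=np.array([ray(d,*(np.array(p)/10-.45+[298,165]),.095) for p in[(160,216),(318,216),(315,372),(158,372)]])
print(W.mean(0),[np.degrees(np.arctan2(*(W[(i+1)%4]-W[i])[::-1])).round(1)for i in range(4)])
s,M=st()
print("tool d mm",(M.T@(np.r_[W.mean(0),.082]-s["position"])*1000).round(1))
E
```

```text
[0.58815683 0.02763288] [np.float64(61.1), np.float64(-29.6), np.float64(-118.9), np.float64(149.9)]
t 17.23 pos [0.588  0.0266 0.1992] head 60.96 F [-0.02 -0.63  0.8 ] T [-0.04  0.02  0.02] w 59.6 q [-0.6   0.21  0.59  1.64 -0.12  1.32  1.07]
tool d mm [  1.   -0.3 117.2]
```

>>> {"name": "drive_tool", "arguments": {"rows": [[[0,-0.003,0.06,0,80],[0,-0.003,0.13,0,80],[0,-0.003,0.21,0,100],[0,-0.003,0.28,0,120],[0,-0.003,0.34,0,140],[0,-0.003,0.385,0,150],[0,-0.003,0.407,0,170],[0,-0.003,0.407,0,180],[0,-0.003,0.407,0,180],[0,-0.003,0.407,0,180]]], "grip_force": 4}}

```text
time: 18.48
position: [0.588, 0.0272, 0.0781]
tool_rot: [2.706, 1.595, 0.002]
ft_force: [-0.2, 0.3, 0.3]
grip_width: 0.302
```

```bash
python3 look.py 13 wrist
```

```text
t 18.48 pos [0.588  0.0272 0.0781] head 61.03 F [-0.19  0.33  0.29] T [-0.02 -0.04  0.05] w 26.2 q [-0.57  0.32  0.57  1.78 -0.19  1.1   1.13]
```

View pics/wrist13.png

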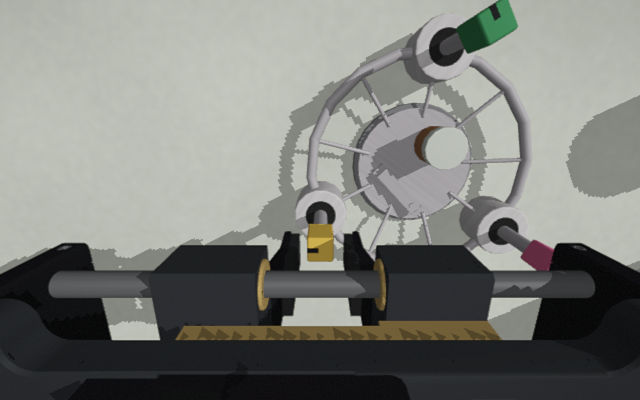

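>>> {"name": "drive_tool", "arguments": {"rows": [[[0,0,0,0,200],[0,0,0,0,215],[0,0,0,0,230],[0,0,0,0,230],[0,0,0,0,230],[0,0,0,0,230]]], "grip_force": 4}}

```text
time: 19.27
position: [0.5873, 0.0268, 0.0774]
tool_rot: [2.706, 1.595, -0.0]
ft_force: [-1.2, -0.8, 0.1]
grip_width: 0.181
```

```bash
python3 look.py 14
```

```text
t 19.27 pos [0.5873 0.0268 0.0774] head 61.02 F [-1.15 -0.84  0.11] T [-0.4   0.32  0.  ] w 15.8 q [-0.57  0.32  0.57  1.78 -0.19  1.1   1.13]
```

Gripped at 15.8 mm with little side force. Ease it and press down.

>>> {"name": "drive_tool", "arguments": {"rows": [[[-0.002,0,0,0,240],[-0.002,0,0.004,0,240],[-0.002,0,0.008,0,240],[-0.002,0,0.011,0,240],[-0.002,0,0.014,0,240],[-0.002,0,0.014,0,240]]], "grip_force": 8}}

```text
time: 20.02
position: [0.5873, 0.0267, 0.0732]
tool_rot: [2.706, 1.595, 0.0]
ft_force: [-0.4, -1.8, 1.5]
grip_width: 0.179
```

>>> {"name": "drive_tool", "arguments": {"rows": [[[0,0,0.0017,0,240],[0,0,0.0033,0,240],[0,0,0.0033,0,240]]]}}

```text
time: 20.4
position: [0.5872, 0.0267, 0.0723]
tool_rot: [-2.706, -1.595, -0.001]
ft_force: [-0.6, -1.0, 2.2]
grip_width: 0.18
```

>>> {"name": "drive_tool", "arguments": {"rows": [[[0,0,0.0017,0,240],[0,0,0.0033,0,240],[0,0,0.0033,0,240]]]}}

```text
time: 20.78
position: [0.5872, 0.0267, 0.0712]
tool_rot: [-2.706, -1.595, -0.0]
ft_force: [0.4, -0.7, 1.6]
grip_width: 0.182
```

>>> {"name": "drive_tool", "arguments": {"rows": [[[0,0,0.0017,0,240],[0,0,0.0033,0,240],[0,0,0.0033,0,240]]]}}

```text
time: 21.15
position: [0.5872, 0.0266, 0.0703]
tool_rot: [2.706, 1.595, 0.0]
ft_force: [-0.9, -0.3, 1.4]
grip_width: 0.18
```

>>> {"name": "drive_tool", "arguments": {"rows": [[[0,0,0.0017,0,240],[0,0,0.0033,0,240],[0,0,0.0033,0,240]]]}}

```text
time: 21.52
position: [0.5872, 0.0267, 0.0693]
tool_rot: [2.706, 1.595, 0.0]
ft_force: [0.1, -0.3, 1.8]
grip_width: 0.179
```

>>> {"name": "drive_tool", "arguments": {"rows": [[[0,0,0.0017,0,240],[0,0,0.0033,0,240],[0,0,0.0033,0,240]]]}}

```text
time: 21.9
position: [0.5872, 0.0266, 0.0683]
tool_rot: [2.706, 1.595, 0.0]
ft_force: [-0.0, -0.9, 1.1]
grip_width: 0.183
```

>>> {"name": "drive_tool", "arguments": {"rows": [[[0,0,0.0017,0,240],[0,0,0.0033,0,240],[0,0,0.0033,0,240]]]}}

```text
time: 22.28
position: [0.5872, 0.0266, 0.0673]
tool_rot: [2.706, 1.595, 0.0]
ft_force: [0.7, 0.2, 2.2]
grip_width: 0.179
```

>>> {"name": "drive_tool", "arguments": {"rows": [[[0,0,0.0017,0,240],[0,0,0.0033,0,240],[0,0,0.0033,0,240]]]}}

```text
time: 22.65
position: [0.5872, 0.0266, 0.0663]
tool_rot: [2.706, 1.595, 0.0]
ft_force: [-0.0, -0.5, 2.0]
grip_width: 0.18
```

>>> {"name": "drive_tool", "arguments": {"rows": [[[0,0,0.0017,0,240],[0,0,0.0033,0,240],[0,0,0.0033,0,240]]]}}

```text
time: 23.02
position: [0.5872, 0.0266, 0.0653]
tool_rot: [2.706, 1.595, 0.0]
ft_force: [-0.0, 0.9, 2.4]
grip_width: 0.178
```

```bash
python3 look.py 15 scene; python3 - <<'E'
from h import *
i=lambda n:pickle.load(open(n+".pkl","rb"))["img"]
o=[cv2.resize(i(n)[165:235,310:380],(400,400),interpolation=cv2.INTER_CUBIC) for n in("scene15","scene11")]
cv2.imwrite("pics/s15.png",np.hstack(o))
E
```

```text
t 23.02 pos [0.5872 0.0266 0.0653] head 61.04 F [-0.    0.85  2.43] T [-0.09 -0.08  0.  ] w 15.5 q [-0.56  0.33  0.56  1.79 -0.2   1.07  1.13]
```

View pics/s15.png

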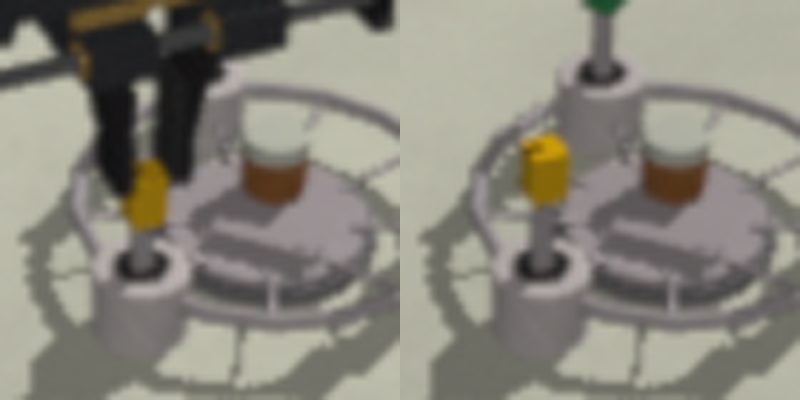

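The head has sunk with the jaws (bottom row 205→230 in the crop), so there's no slip; continuing.

>>> {"name": "drive_tool", "arguments": {"rows": [[[0,0,0.0017,0,240],[0,0,0.0033,0,240],[0,0,0.0033,0,240]]]}}

```text
time: 23.45
position: [0.5872, 0.0266, 0.0643]
tool_rot: [2.706, 1.595, 0.0]
ft_force: [-0.0, -1.0, 1.9]
grip_width: 0.183
```

>>> {"name": "drive_tool", "arguments": {"rows": [[[0,0,0.0017,0,240],[0,0,0.0033,0,240],[0,0,0.0033,0,240]]]}}

```text
time: 23.82
position: [0.5872, 0.0266, 0.0633]
tool_rot: [2.706, 1.595, 0.0]
ft_force: [0.5, 0.8, 2.0]
grip_width: 0.18
```

>>> {"name": "drive_tool", "arguments": {"rows": [[[0,0,0.0017,0,240],[0,0,0.0033,0,240],[0,0,0.0033,0,240]]]}}

```text
time: 24.2
position: [0.5872, 0.0266, 0.0623]
tool_rot: [-2.706, -1.595, -0.0]
ft_force: [1.1, 0.7, 1.9]
grip_width: 0.181
```

>>> {"name": "drive_tool", "arguments": {"rows": [[[0,0,0.0017,0,240],[0,0,0.0033,0,240],[0,0,0.0033,0,240]]]}}

```text
time: 24.58
position: [0.5872, 0.0266, 0.0613]
tool_rot: [2.706, 1.595, 0.0]
ft_force: [0.7, 0.2, 2.7]
grip_width: 0.181
```

>>> {"name": "drive_tool", "arguments": {"rows": [[[0,0,0.0017,0,240],[0,0,0.0033,0,240],[0,0,0.0033,0,240]]]}}

```text
time: 24.95
position: [0.5872, 0.0266, 0.0603]
tool_rot: [2.706, 1.595, 0.0]
ft_force: [1.6, -0.4, 3.2]
grip_width: 0.179
```

>>> {"name": "drive_tool", "arguments": {"rows": [[[0,0,0.0017,0,240],[0,0,0.0033,0,240],[0,0,0.0033,0,240]]]}}

```text
time: 25.32
position: [0.5872, 0.0266, 0.0593]
tool_rot: [2.706, 1.595, 0.0]
ft_force: [0.3, 0.6, 2.3]
grip_width: 0.181
```

>>> {"name": "drive_tool", "arguments": {"rows": [[[0,0,0.0017,0,240],[0,0,0.0033,0,240],[0,0,0.0033,0,240]]]}}

```text
time: 25.7
position: [0.5872, 0.0266, 0.0584]
tool_rot: [-2.706, -1.595, -0.0]
ft_force: [0.9, 0.1, 2.7]
grip_width: 0.183
```

>>> {"name": "drive_tool", "arguments": {"rows": [[[0,0,0.0017,0,240],[0,0,0.0033,0,240],[0,0,0.0033,0,240]]]}}

```text
time: 26.08
position: [0.5873, 0.0266, 0.0578]
tool_rot: [-2.706, -1.595, -0.0]
ft_force: [-0.7, 0.8, 5.8]
grip_width: 0.18
```

>>> {"name": "drive_tool", "arguments": {"rows": [[[0,0,0.0017,0,240],[0,0,0.0033,0,240],[0,0,0.0033,0,240]]]}}

```text
time: 26.45
position: [0.5874, 0.0266, 0.0575]
tool_rot: [-2.706, -1.595, -0.001]
ft_force: [-1.5, -0.6, 9.5]
grip_width: 0.181
```

>>> {"name": "drive_tool", "arguments": {"rows": [[[0,0,0,0.03,240],[0,0,0,0.06,240],[0,0,0,0.09,240],[0,0,0,0.12,240],[0,0,0,0.12,240]]]}}

```text
time: 27.08
position: [0.5875, 0.0268, 0.0576]
tool_rot: [-2.957, -1.059, -0.001]
ft_force: [-0.9, 0.6, 9.1]
grip_width: 0.181
```

```bash
python3 look.py 16 wrist;python3 - <<'E'
from h import *
a=pickle.load(open("wrist16.pkl","rb"))["img"]
cv2.imwrite("pics/s16.png",cv2.resize(a[180:290,260:380],None,fx=5,fy=5,interpolation=cv2.INTER_CUBIC))
E
```

```text
t 27.07 pos [0.5875 0.0268 0.0576] head 39.4 F [-0.86  0.65  9.14] T [ 0.02  0.42 -0.  ] w 15.7 q [-0.61  0.35  0.63  1.8  -0.23  1.06  0.78]
```

View pics/s16.png

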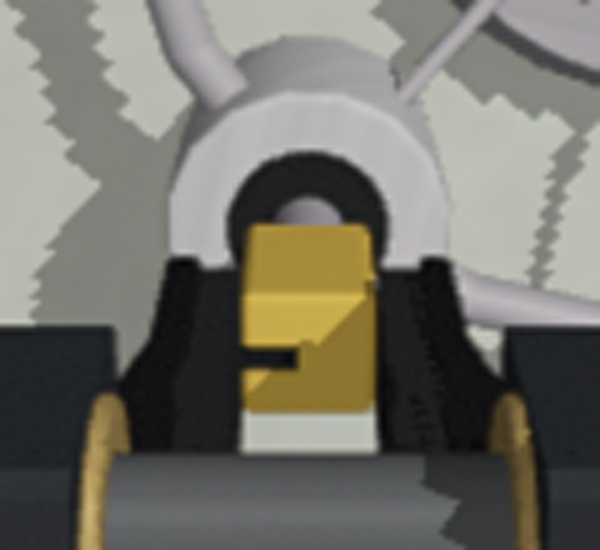

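Head follows the jaws, no torque. Finish the quarter turn to heading −29 (0.38 more).

>>> {"name": "drive_tool", "arguments": {"rows": [[[0,0,0,0.04,240],[0,0,0,0.08,240],[0,0,0,0.12,240],[0,0,0,0.16,240],[0,0,0,0.2,240],[0,0,0,0.24,240],[0,0,0,0.28,240],[0,0,0,0.32,240],[0,0,0,0.36,240],[0,0,0,0.38,240],[0,0,0,0.38,240],[0,0,0,0.38,240]]]}}

```text
time: 28.62
position: [0.5881, 0.0268, 0.0575]
tool_rot: [-3.041, 0.785, -0.003]
ft_force: [-1.0, 0.9, 7.8]
grip_width: 0.18
```

```bash
python3 look.py 17
```

```text
t 28.62 pos [0.5881 0.0268 0.0575] head -28.95 F [-1.01  0.88  7.79] T [0.05 0.13 0.03] w 15.6 q [-0.79  0.41  0.85  1.81 -0.35  1.08 -0.32]
```

>>> {"name": "drive_tool", "arguments": {"rows": [[[0,0,-0.008,0,240],[0,0,-0.016,0,240],[0,0,-0.024,0,240],[0,0,-0.032,0,240],[0,0,-0.04,0,240],[0,0,-0.048,0,240],[0,0,-0.056,0,240],[0,0,-0.064,0,240],[0,0,-0.068,0,240],[0,0,-0.068,0,240]]]}}

```text
time: 29.88
position: [0.5877, 0.0268, 0.0771]
tool_rot: [-3.041, 0.785, -0.002]
ft_force: [5.6, 0.6, 1.2]
grip_width: 0.18
```

```bash
python3 look.py 18 scene; python3 - <<'E'
from h import *
i=lambda n:pickle.load(open(n+".pkl","rb"))["img"]
o=[cv2.resize(i(n)[165:235,310:380],(400,400),interpolation=cv2.INTER_CUBIC) for n in("scene18","scene11")]
cv2.imwrite("pics/s18.png",np.hstack(o))
E
```

```text
t 29.88 pos [0.5877 0.0268 0.0771] head -28.96 F [5.55 0.58 1.16] T [ 0.16 -1.09  0.01] w 15.7 q [-0.8   0.39  0.87  1.79 -0.33  1.11 -0.33]
```

View pics/s18.png

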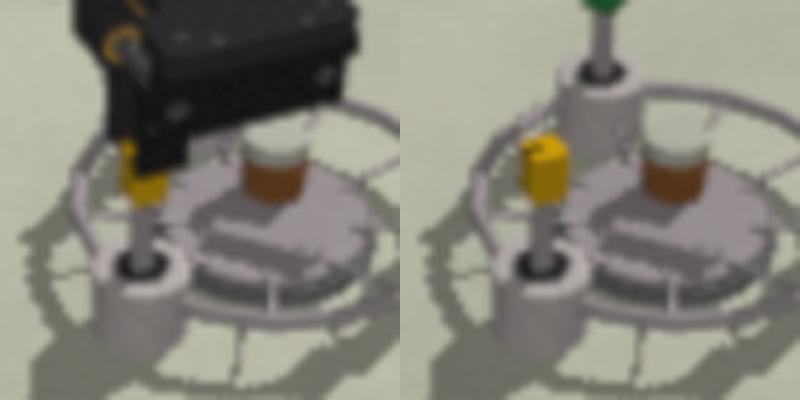

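>>> {"name": "drive_tool", "arguments": {"rows": [[[0.002,-0.001,0,0,240],[0.002,-0.001,0,0,200],[0.002,-0.001,0,0,170],[0.002,-0.001,0,0,140],[0.002,-0.001,0,0,120],[0.002,-0.001,-0.04,0,120],[0.002,-0.001,-0.12,0,120],[0.002,-0.001,-0.24,0,120],[0.002,-0.001,-0.4,0,120],[0.002,-0.001,-0.5,0,120],[0.002,-0.001,-0.5,0,120],[0.002,-0.001,-0.5,0,120]]]}}

```text
time: 31.42
position: [0.5873, 0.0266, 0.2264]
tool_rot: [3.042, -0.786, -0.001]
ft_force: [-0.0, 0.1, -0.8]
grip_width: 0.528
```

```bash
python3 look.py 19 wrist scene side;python3 - <<'E'
from h import *
i=lambda n:pickle.load(open(n+".pkl","rb"))["img"]
o=[i("scene19")[145:235,310:410],i("scene0")[145:235,310:410],i("side19")[195:285,250:350],i("side0")[195:285,250:350]]
o=[cv2.resize(x,(400,300),interpolation=cv2.INTER_CUBIC) for x in o]
cv2.imwrite("pics/s19.png",np.vstack([np.hstack(o[:2]),np.hstack(o[2:])]))
E
```

```text
t 31.43 pos [0.5873 0.0266 0.2264] head -28.97 F [-0.04  0.07 -0.84] T [-0.09  0.11 -0.01] w 45.9 q [-0.87  0.25  0.93  1.61 -0.2   1.38 -0.42]
```

View pics/s19.png

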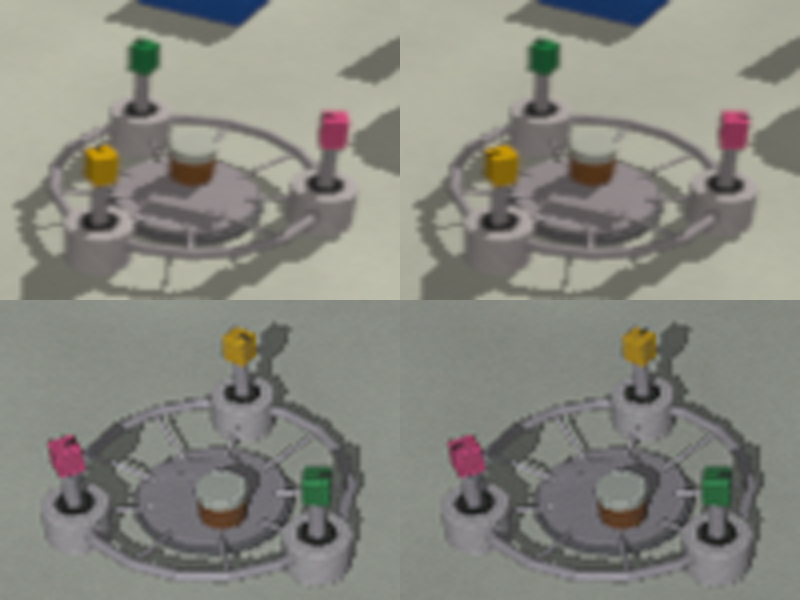

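View pics/wrist19.png

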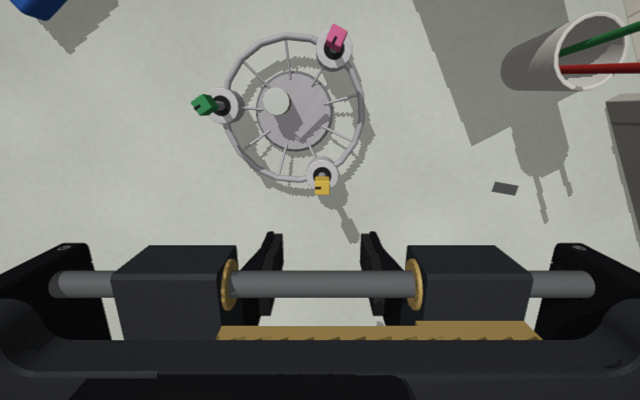

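View pics/scene19.png

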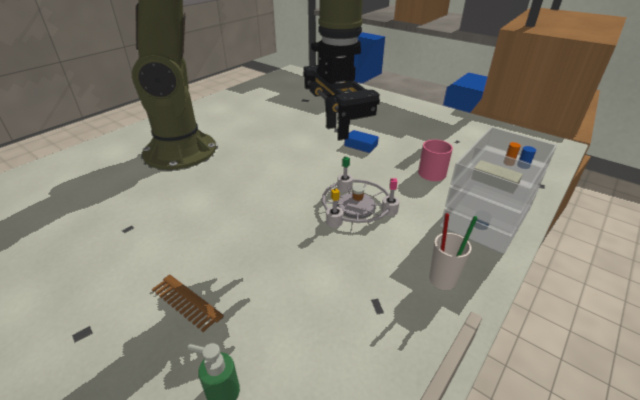

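```bash
python3 -c "
from bench import ctrl
print(ctrl.close_job())"
```

```text
the job is handed in; nothing more can be done
None
```

The wheel is tensioned as asked, and I handed the job in at about 31 s of robot time.

- **Pink:** I pressed it down about 10 mm to its seat with about 7–8 N at most. I turned it 180° clockwise in one go while it was down, passing the middle slot without letting it up there. I then let it rise and released it.
- **Yellow:** I pressed it down about 19.5 mm to its seat with about 9.5 N at most. I turned it 90° clockwise, let it rise and released it.

**Last checks:**
- In the scene and side pictures both heads stand at their starting height.
- The pink mark now points the opposite way and the yellow mark has moved 90° clockwise.
- Green, the jar and the clipper look the same as in the first pictures. The mug, soap box, comb and dispenser also look in place, by eye only.
- The gripper is clear of everything, about 13 cm above the heads at its fingertips.
- I judged the final seating from the pictures only and did not twist-test the slots.

No check failed or disagreed. The largest side force I read was about 5.5 N, while yellow was still held after rising, and I eased it before opening the jaws.

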